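Rack the cider bottles and clear the bench

ROBOT

A 6-joint arm with a two-finger parallel gripper is mounted at the origin on the work surface. World frame = base frame: x ahead of the robot, y to its left, z up, the work surface at z = 0. Lengths are in m, angles in rad, forces in N, time in s.
With the tool pointing down it reaches from about 0.35 to 0.85 m from the base axis. Payload 8.1 kg.
Tool frame: the origin (TCP) lies between the finger pads; the fingertips stand 25 mm ahead of it and the grasp point (between the pads) lies 6 mm ahead of it; z points along the fingers, y is the line along which they close (so a half turn about z gives the same grasp; the last joint's range is limited). The gripper opens to 93 mm and grips with 3 to 60 N. Pads are 15 mm wide; open, the fingers measure 128 mm over their backs; the gripper's body (75 mm by 188 mm) begins 65 mm behind the grasp point.
Start: joints at [-0.085, 0.13, 1.488, -0, 1.523, -0.085], TCP at [0.6, 0, 0.244] pointing down, gripper open.
Joint ranges: [-2.96, 2.96], [-0.89, 2.26], [0.02, 2.5], [-1.34, 4.48], [0, 2.73], [-2.66, 2.66]. Speed limits (rad/s): [2.39, 2.39, 2.79, 3.14, 3.14, 3.14].

INTERFACE

Orientations are given as a rotation vector (axis times angle).
In Python, from plant import robot gives the robot as it stands.
- The arm moves only by the tool arm_command, never from a script. Its argument "increments" is text: rows parted by semicolons, each of 5 numbers parted by spaces: the closure, from 0 (fully open) to 1 (shut), then the shift along the tool's x, y, z in mm, then the turn about the tool's z in rad. A call has 1 to 5 rows; each row is the pose to reach, as a shift and turn from the pose commanded when the call began, along the tool's axes at that moment; what a row does not reach only later rows make up. A row lasts 1/10 s, in which the tool goes at most 50 mm and 8.59 degrees, less where a joint would pass 70% of its speed; a pose out of reach is approached as far as the arm can. A call with a gripper value outside its range is refused whole. The fingers move at their own pace and stop on an object; "grip_force" is the grip in N (left out, the last holds). Time passes only in rows, so rows that repeat a pose let the fingers close. It gives the time, the measured TCP pose, the force, the opening and the grip force at its end, in the units of the state.
- robot.read_state(): the state, without advancing time (a new reading comes with each control period).
- robot.read_camera(name): name is "scene" or "side" or "wrist"; returns the picture (384x512x3 uint8, blue, green, red); there is no depth.
- robot.camera_model(name): a dict with "fx", "fy", "cx", "cy" (pixels), "eye" and "rotation" of the camera in the world. Camera axes: x right, y down, z forward; pixel columns grow to the right and rows downward; lengths in m; the calibration is good to about 2 mm. A picture is of the moment at which its call begins: read the wrist's pose just before it. camera_model takes no time and is no camera call; for the wrist camera it gives the pose at the moment of the call.
- robot.close_job(): hands the job in; it is judged then, once.
The state is a dict: "t": time; "q": joint angles; "dq": joint speeds; "joint_torque": joint torques, N m; "tool_pos": TCP position; "orientation": TCP orientation; "force": force on the tool from outside, world axes, zero at the start; "wrist_torque": the same for the moment, N m; "opening": finger opening in m; "gripper_force": force on a finger pad.
Only numpy, scipy, OpenCV 4.12 (cv2) and the standard library are available. Lean on these libraries where they do the work, as an engineer would, in place of code of your own. Each camera call takes 0.05 s, during which the arm holds its last target. There are 200 camera calls.

TASK

Clear the racking bench: use the push block, not the fingers, to sweep every plywood offcut into the open-fronted scrap tray and stand the block back on its mat. Open the rack's sliding lock, slide each loose bottle upright under the neck board into a free slot, one to a slot and fully home, then, when all are in, slide the lock fully shut over the row. Leave the bottle that is already racked in place, and the jar, can and mug alone.

Things in the scene. Friction and masses are not known exactly. Their poses are not given: they have to be found in the camera images.
- rack: fixed plywood comb rack on the bench: neck board 370 mm long (y), 148 to 162 mm above the bench, with five 38 mm wide slots along x, open at the -x edge (towards the robot), from the round tine tips at x = -65 mm to x = +16 mm. Tines 30 mm wide; side panels outside y = +-171 mm. Origin at bench height, mid row, at the depth of a home bottle's axis; z up
- slot1 (a point): bench-level point where the axis of a bottle stands when home in slot 1 (rack x = 0, y = -136 mm): the bottle stands on the bench under the board, neck up through the slot; its body is too wide to be let in from above
- slot2 (a point): bench-level point where the axis of a bottle stands when home in slot 2 (rack x = 0, y = -68 mm): the bottle stands on the bench under the board, neck up through the slot; its body is too wide to be let in from above
- slot3 (a point): bench-level point where the axis of a bottle stands when home in slot 3 (rack x = 0, y = 0 mm): the bottle stands on the bench under the board, neck up through the slot; its body is too wide to be let in from above
- slot4 (a point): bench-level point where the axis of a bottle stands when home in slot 4 (rack x = 0, y = 68 mm): the bottle stands on the bench under the board, neck up through the slot; its body is too wide to be let in from above
- slot5 (a point): bench-level point where the axis of a bottle stands when home in slot 5 (rack x = 0, y = 136 mm): the bottle stands on the bench under the board, neck up through the slot; its body is too wide to be let in from above
- lock (a joint): flat steel comb sliding along rack +y on top of the neck board (162 to 173 mm above the bench). 0: open, its tooth tips lie over the tines, the slots are clear; 0.022 m: fully shut, the tips close the front of all slots at rack x = -45 to -25 mm. Stays where it is left; about 3 N to slide
- lock_grip (a point): middle of the wooden grip post on the lock, 24 x 24 mm and upright, from 173 to 224 mm above the bench; this point is 198 mm above it, behind the middle of the slots; moves with the lock; sides square to the rack
- bottle1: dark green glass bottle, standing upright: body 58 mm in diameter up to 106 mm, shoulder to 140 mm, straight neck 26 mm in diameter from there to the 225 mm top; about 0.3 kg. Origin: centre of the underside, z up. Stands loose on the bench at the start (may be absent)
- bottle2: dark green glass bottle, standing upright: body 58 mm in diameter up to 106 mm, shoulder to 140 mm, straight neck 26 mm in diameter from there to the 225 mm top; about 0.3 kg. Origin: centre of the underside, z up. Stands loose on the bench at the start (may be absent)
- bottle3: dark green glass bottle, standing upright: body 58 mm in diameter up to 106 mm, shoulder to 140 mm, straight neck 26 mm in diameter from there to the 225 mm top; about 0.3 kg. Origin: centre of the underside, z up. Stands loose on the bench at the start (may be absent)
- bottle4: dark green glass bottle, standing upright: body 58 mm in diameter up to 106 mm, shoulder to 140 mm, straight neck 26 mm in diameter from there to the 225 mm top; about 0.3 kg. Origin: centre of the underside, z up. Stands loose on the bench at the start (may be absent)
- racked1: dark green glass bottle, standing upright: body 58 mm in diameter up to 106 mm, shoulder to 140 mm, straight neck 26 mm in diameter from there to the 225 mm top; about 0.3 kg. Origin: centre of the underside, z up. Already home in slot 2 or slot 4 at the start (only one of these two is present)
- racked2: dark green glass bottle, standing upright: body 58 mm in diameter up to 106 mm, shoulder to 140 mm, straight neck 26 mm in diameter from there to the 225 mm top; about 0.3 kg. Origin: centre of the underside, z up. Already home in slot 2 or slot 4 at the start (only one of these two is present)
- offcut1: loose plywood offcut, 60 x 38 x 22 mm (x, y, z), 50 g; origin: centre of the underside (may be absent)
- offcut2: loose plywood offcut, 60 x 38 x 22 mm (x, y, z), 50 g; origin: centre of the underside (may be absent)
- offcut3: loose plywood offcut, 60 x 38 x 22 mm (x, y, z), 50 g; origin: centre of the underside (may be absent)
- offcut4: loose plywood offcut, 60 x 38 x 22 mm (x, y, z), 50 g; origin: centre of the underside (may be absent)
- pushblock: wooden push block for sweeping, loose: base 140 x 44 x 30 mm (x, y, z), on it an upright grip rib 90 mm long (x), 24 mm wide (y), from 30 to 86 mm high; 0.3 kg. Pushes with its long sides (+-y). Origin: centre of the underside, z up
- mat: parking mat of the push block, thin black rubber (1 mm, lies flat, does not obstruct), 170 x 75 mm (x, y). Origin: its centre
- tray: fixed three-sided scrap tray, steel floor flush with the bench; inside 220 mm (x) by 160 mm (y), walls 40 mm high, 10 mm thick, at +y and at both x sides, open at its -y side (mouth at y = -80 mm), where two wings of the same height flare out to x = +-145 mm at y = -123 mm. Origin: centre of the inside, at bench height; z up
- capjar: jar, 70 mm across, 100 mm high, a bystander to be left alone. Origin: centre of the underside
- tin: can, 68 mm across, 90 mm high, a bystander to be left alone. Origin: centre of the underside
- mug: white mug, 80 mm across, 90 mm high, a bystander to be left alone. Origin: centre of the underside

How it is judged:
On the way, in this order (a step that is already met when the one before it is completed fails the run):
1. the lock is slid open (within 4 mm of its open end) (value of joint lock below 0.004 m), for 0.2 s.
2. every bottle stands home in a slot, with the lock still open (x of bottle1 in the frame of rack between -0.012 and 0.02 m and y of bottle1 in the frame of rack between -0.16 and 0.16 m and z of each of bottle1, bottle2, bottle3, bottle4, racked1, racked2 in the frame of rack below 0.008 m and angle between each of bottle1, bottle2, bottle3, bottle4, racked1, racked2's own z axis and vertical below 0.12 rad and x of bottle2 in the frame of rack between -0.012 and 0.02 m and y of bottle2 in the frame of rack between -0.16 and 0.16 m and x of bottle3 in the frame of rack between -0.012 and 0.02 m and y of bottle3 in the frame of rack between -0.16 and 0.16 m and x of bottle4 in the frame of rack between -0.012 and 0.02 m and y of bottle4 in the frame of rack between -0.16 and 0.16 m and x of racked1 in the frame of rack between -0.012 and 0.02 m and y of racked1 in the frame of rack between -0.16 and 0.16 m and x of racked2 in the frame of rack between -0.012 and 0.02 m and y of racked2 in the frame of rack between -0.16 and 0.16 m and value of joint lock below 0.01 m), for 0.2 s.
At the end, for the whole second after the job is handed in: At rest: every bottle upright in a slot, axis within 12 mm of home, the first racked one within 30 mm of its start; lock shut to within 4 mm; every offcut in the tray, its centre at least 18 mm past the mouth; push block upright on its mat, centre within 30 mm (x of bottle1 in the frame of rack between -0.012 and 0.02 m and y of bottle1 in the frame of rack between -0.16 and 0.16 m and z of each of bottle1, bottle2, bottle3, bottle4, racked1, racked2 in the frame of rack below 0.008 m and angle between each of bottle1, bottle2, bottle3, bottle4, racked1, racked2's own z axis and vertical below 0.12 rad and linear speed of each of bottle1, bottle2, bottle3, bottle4, racked1, racked2, offcut1, offcut2, offcut3, offcut4, pushblock below 0.02 m/s and x of bottle2 in the frame of rack between -0.012 and 0.02 m and y of bottle2 in the frame of rack between -0.16 and 0.16 m and x of bottle3 in the frame of rack between -0.012 and 0.02 m and y of bottle3 in the frame of rack between -0.16 and 0.16 m and x of bottle4 in the frame of rack between -0.012 and 0.02 m and y of bottle4 in the frame of rack between -0.16 and 0.16 m and x of racked1 in the frame of rack between -0.012 and 0.02 m and y of racked1 in the frame of rack between -0.16 and 0.16 m and x of racked2 in the frame of rack between -0.012 and 0.02 m and y of racked2 in the frame of rack between -0.16 and 0.16 m and y of offcut1 in the frame of tray between -0.062 and 0.08 m and x of offcut1 in the frame of tray between -0.11 and 0.11 m and z of each of offcut1, offcut2, offcut3, offcut4 in the frame of tray below 0.05 m and y of offcut2 in the frame of tray between -0.062 and 0.08 m and x of offcut2 in the frame of tray between -0.11 and 0.11 m and y of offcut3 in the frame of tray between -0.062 and 0.08 m and x of offcut3 in the frame of tray between -0.11 and 0.11 m and y of offcut4 in the frame of tray between -0.062 and 0.08 m and x of offcut4 in the frame of tray between -0.11 and 0.11 m and distance of each of racked1, racked2 from where it was at the start of the episode below 0.03 m and value of joint lock above 0.018 m and horizontal distance between pushblock and mat below 0.03 m and angle between pushblock's own z axis and vertical below 0.1 rad and height (world z) of pushblock below 0.008 m); the robot touches nothing.
It fails at once if the fingers press on an offcut (they are to be swept with the push block only) (contact force between the fingers and offcut1 above 2 N or contact force between the fingers and offcut2 above 2 N or contact force between the fingers and offcut3 above 2 N or contact force between the fingers and offcut4 above 2 N).
It fails at once if the jar, the can or the mug is moved more than 40 mm (distance of any of capjar, tin, mug from where it was at the start of the episode above 0.04 m).
Of racked1, racked2 only 1 to 1 are there at a start; the rules pass over those that are not, and their reading is None.
Of bottle1, bottle2, bottle3, bottle4 only 3 to 4 are there at a start; the rules pass over those that are not, and their reading is None.
Of offcut1, offcut2, offcut3, offcut4 only 2 to 4 are there at a start; the rules pass over those that are not, and their reading is None.
At some moment in a run one of offcut1, offcut2, offcut3, offcut4 may be knocked a few centimetres aside while the robot is not near it.
Once in a run the grip may slacken for a moment while it holds something.
It also fails if it takes over 200 s, if anything falls off the work surface, if the arm or the gripper's body presses on something with over 40 N, if the wrist force passes 120 N, or if a joint passes its speed limit or range.

## Working session

There is one attempt and no reset: what is moved stays moved. The work goes in short steps, Python scripts to look and compute and a tool call to move; the robot and the scene stay as the last step left them, time stands still between calls to the robot, and variables do not carry over. Pictures are saved under pics/ and viewed, at most 14 in all, crops included, and the job is handed in when it is done.

Besides the shell and the picture viewer there is one more tool, called in YAML: its name, and indented under it one key for each argument. arm_command: Moves the arm, as the interface text tells. Its arguments: {"type":"object","properties":{"increments":{"type":"string"},"grip_force":{"type":"number"}},"required":["increments"]}

```bash
ls; mkdir -p pics; python3 - <<'E'
from plant import robot
import cv2,numpy as np
s=robot.read_state();print(s)
for n in("scene","side","wrist"):
    cv2.imwrite(f"pics/{n}0.png",robot.read_camera(n)); m=robot.camera_model(n);print(n,m)
E
```

```text
pics
{'t': 0.0, 'q': array([-8.54005497e-02,  1.31166224e-01,  1.48927901e+00, -4.25190654e-05,
        1.52296982e+00, -8.54153781e-02]), 'dq': array([-8.53820629e-04, -1.05212797e-03, -2.31616547e-04, -1.55819032e-04,
       -4.39128801e-04, -1.83530965e-05]), 'joint_torque': array([-1.61290725e-03, -5.59853125e+01, -4.91755986e+01,  7.67333270e-02,
        3.59135563e-02, -2.97389461e-04]), 'tool_pos': array([5.99482521e-01, 5.12894834e-05, 2.42584517e-01]), 'orientation': array([-2.22045604e+00, -2.22049356e+00,  1.89433434e-03]), 'force': array([-0.0145169 ,  0.25555562, -0.4632618 ]), 'wrist_torque': array([-0.00616525,  0.01138332,  0.01333727]), 'gripper_force': 0.0, 'opening': 0.09305651193586889}
scene {'fx': 360.44366808011193, 'fy': 360.44366808011193, 'cx': 255.75244343843258, 'cy': 189.02894006266675, 'eye': array([-0.03743508,  0.32518549,  1.22718124]), 'rotation': array([-1.32383486,  2.44121858, -0.71617027])}
side {'fx': 459.8613679744268, 'fy': 459.8613679744268, 'cx': 257.96624443996717, 'cy': 187.21020370827677, 'eye': array([-0.15057985,  0.84157388,  1.09978444]), 'rotation': array([-0.90605593,  2.46315072, -1.16463703])}
wrist {'fx': 338.87015220755035, 'fy': 338.87015220755035, 'cx': 255.49741447592984, 'cy': 191.18251068904488, 'eye': array([0.60059025, 0.07359203, 0.38340259]), 'rotation': array([ 2.87152380e+00, -7.59057371e-04, -2.10761522e-03])}
```

```bash
python3 - <<'E'
import cv2
for n in("scene","side"):
    cv2.imwrite(f"pics/{n}0b.png",cv2.resize(cv2.imread(f"pics/{n}0.png"),(800,600),interpolation=cv2.INTER_CUBIC))
E
```

```text
(no output)
```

View pics/scene0b.png

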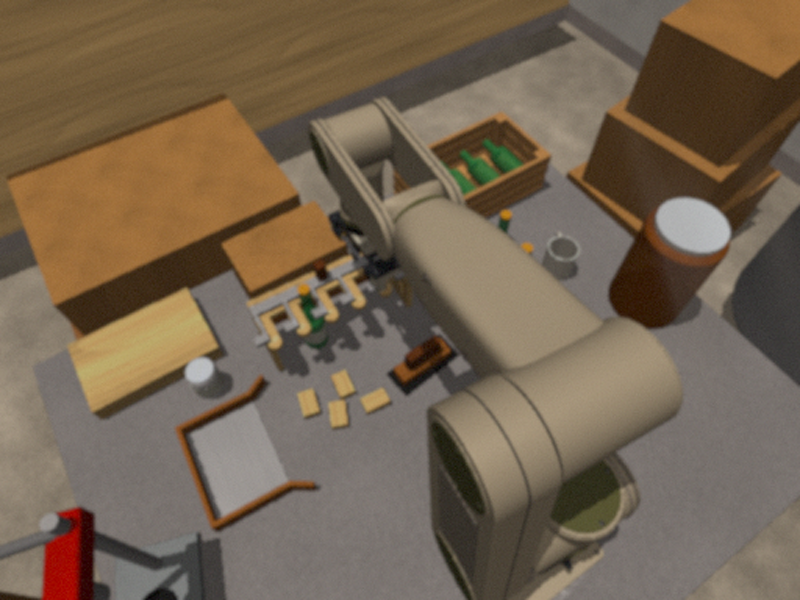

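View pics/side0b.png

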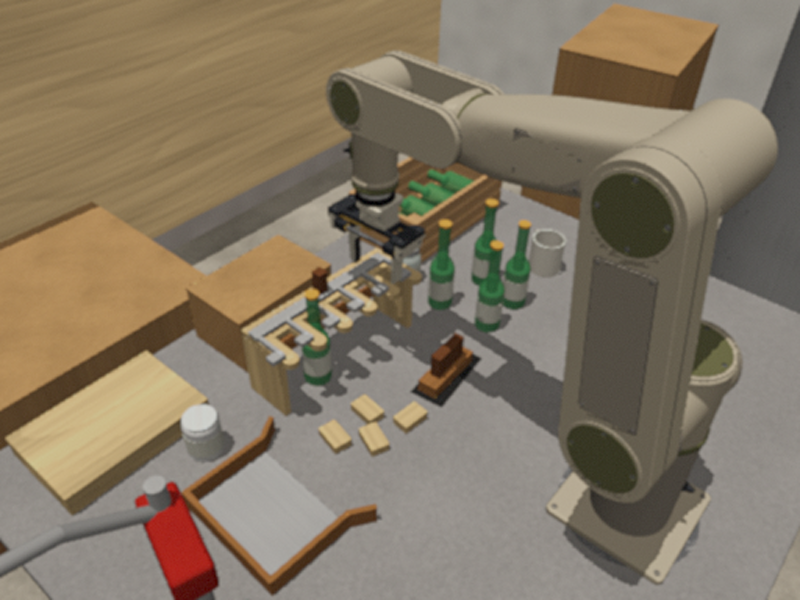

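```bash
cat > h.py <<'E'
import cv2,numpy as np
from scipy.spatial.transform import Rotation as R
def ray(m,uv):
    uv=np.atleast_2d(uv).astype(float)
    d=np.c_[(uv[:,0]-m["cx"])/m["fx"],(uv[:,1]-m["cy"])/m["fy"],np.ones(len(uv))]
    return d@R.from_rotvec(m["rotation"]).as_matrix().T
def plane(m,uv,z):
    d=ray(m,uv); return (m["eye"]+d*((z-m["eye"][2])/d[:,2])[:,None])[:,:2]
def proj(m,p):
    c=(np.atleast_2d(p)-m["eye"])@R.from_rotvec(m["rotation"]).as_matrix()
    return np.c_[m["cx"]+m["fx"]*c[:,0]/c[:,2],m["cy"]+m["fy"]*c[:,1]/c[:,2]]
def tri(m1,u1,m2,u2):
    A=[];b=[]
    for m,u in((m1,u1),(m2,u2)):
        d=ray(m,u)[0];d/=np.linalg.norm(d);P=np.eye(3)-np.outer(d,d);A.append(P);b.append(P@m["eye"])
    return np.linalg.lstsq(np.vstack(A),np.hstack(b),rcond=None)[0]
def tool(s,target,yaw=None):
    "increment in tool axes (mm) from state to world target"
    return 1000*R.from_rotvec(s["orientation"]).as_matrix().T@(np.array(target)-s["tool_pos"])
def heading(s):
    x=R.from_rotvec(s["orientation"]).as_matrix(); return np.arctan2(x[1,0],x[0,0])  # world angle of tool x
E
python3 - <<'E'
import cv2
cv2.imwrite("pics/w0b.png",cv2.resize(cv2.imread("pics/wrist0.png"),(800,600),interpolation=cv2.INTER_CUBIC))
i=cv2.imread("pics/side0.png")[130:300,140:400]
cv2.imwrite("pics/s0c.png",cv2.resize(i,None,fx=3,fy=3,interpolation=cv2.INTER_CUBIC))
E
```

```text
(no output)
```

View pics/w0b.png

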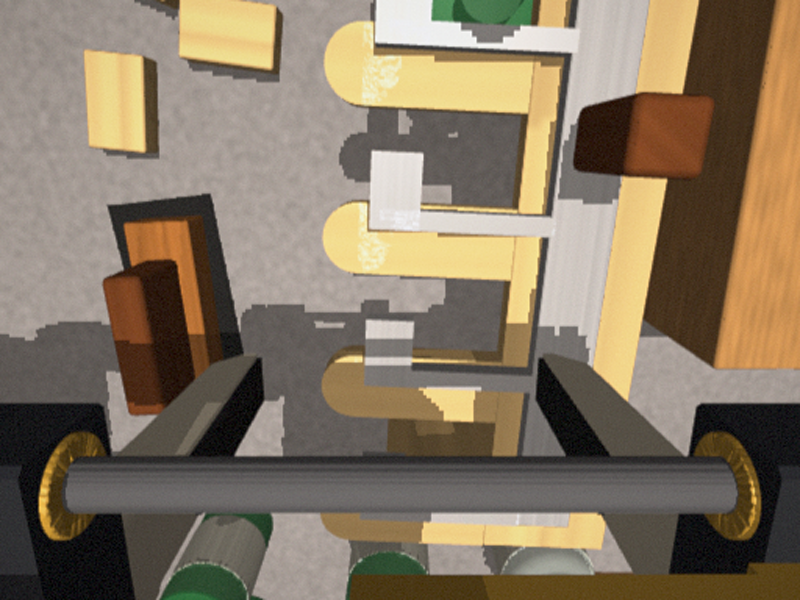

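View pics/s0c.png

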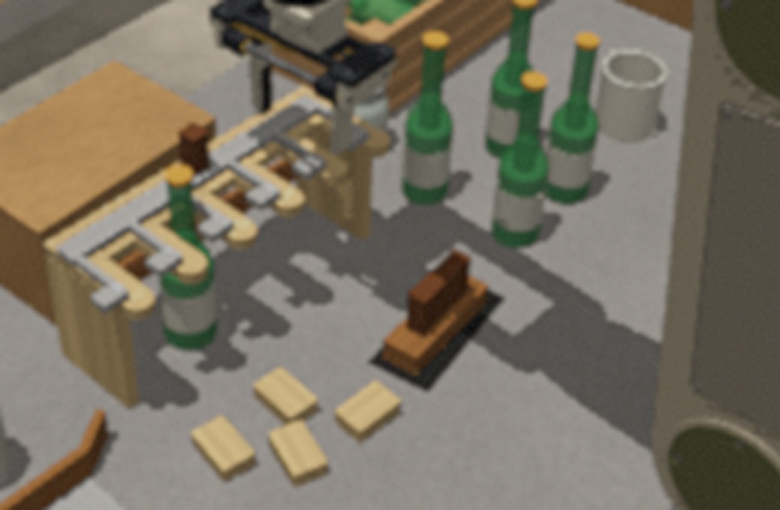

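```bash
python3 - <<'E'
from plant import robot
from h import *
np.set_printoptions(precision=4,suppress=True)
W=robot.camera_model("wrist");S=robot.camera_model("side");C=robot.camera_model("scene")
k=1.5625
w=lambda *p:np.array(p)/k
s=lambda *p:np.array(p)/3+[140,130]
print("tips",plane(W,w((324,63),(323,238),(321,383)),.162))
print("slot ends",plane(W,w((527,115),(515,205),(510,280),(502,350)),.162))
print("rear edge",plane(W,w((693,20),(628,390)),.162))
print("post top",plane(W,w((628,97),(712,95),(702,175),(630,177)),.224))
print("teeth",plane(W,w((372,152),(422,152),(370,230),(366,320),(413,322)),.173))
print("box",tri(W,w((715,368))[0],S,s((215,120))[0]))
print("mat",plane(W,w((109,207),(211,195)),.001),"mat side",plane(S,s((370,358),(428,388),(503,297),(455,252)),.001))
print("base top",plane(W,w((124,222),(190,216)),.03))
print("rib top",plane(W,w((105,278),(160,262),(188,408),(128,412)),.086))
print("offc",plane(W,w((85,50),(145,53),(150,152),(92,148)),.022), plane(W,w((180,0),(277,5),(272,70),(180,58)),.022))
for n,q in dict(a=[(253,390),(280,368),(318,398),(290,418)],b=[(334,408),(375,381),(401,402),(362,432)],c=[(190,433),(222,417),(255,457),(225,473)],d=[(270,430),(300,420),(328,465),(298,480)]).items():
    print("off",n,plane(S,s(*q),.022),plane(S,s(*q),.022).mean(0))
print("caps",plane(S,s((435,38),(523,0),(587,39),(535,78),(180,174)),.225))
print("jar/mug",plane(S,np.array([[200,410],[548,237]])/k,.09),)
t=np.array([[185,493],[272,583],[357,510],[375,508],[268,425],[262,450]])/k
print("tray side .04",plane(S,t,.04))
t=np.array([[180,430],[215,525],[290,484],[315,484],[263,380],[250,395]])/k
print("tray scene .04",plane(C,t,.04))
print("caps scene",plane(C,np.array([[505,214],[527,247],[303,288]])/k,.225),"jar/mug",plane(C,np.array([[202,365],[565,243]])/k,[.1]))
E
```

```text
tips [[ 0.5713  0.1068]
 [ 0.5682  0.0388]
 [ 0.5647 -0.0274]]
slot ends [[ 0.6509  0.0877]
 [ 0.6481  0.0525]
 [ 0.6478  0.0206]
 [ 0.646  -0.0114]]
rear edge [[ 0.7115  0.1217]
 [ 0.7044 -0.0309]]
post top [[0.665  0.0886]
 [0.6886 0.0891]
 [0.6891 0.0671]
 [0.6681 0.0665]]
teeth [[0.5899 0.0737]
 [0.609  0.0736]
 [0.5887 0.0437]
 [0.5864 0.0061]
 [0.606  0.0053]]
box [ 0.7657 -0.0381  0.1216]
mat [[0.3924 0.0359]
 [0.4662 0.0443]] mat side [[ 0.4612  0.042 ]
 [ 0.3885  0.0348]
 [ 0.4064 -0.1276]
 [ 0.4914 -0.1514]]
base top [[0.4167 0.0289]
 [0.4611 0.0328]]
rib top [[ 0.4304  0.0037]
 [ 0.4633  0.0131]
 [ 0.4694 -0.0788]
 [ 0.4319 -0.0816]]
offc [[0.4031 0.1355]
 [0.4405 0.1337]
 [0.4361 0.0738]
 [0.3983 0.0764]] [[0.4658 0.1636]
 [0.5251 0.1607]
 [0.5196 0.1237]
 [0.4622 0.1308]]
off a [[0.5121 0.1698]
 [0.5114 0.1295]
 [0.4548 0.1344]
 [0.4589 0.1725]] [0.4843 0.1515]
off b [[0.434  0.1337]
 [0.4254 0.0786]
 [0.3876 0.0831]
 [0.3929 0.139 ]] [0.4099 0.1086]
off c [[0.521  0.2515]
 [0.5113 0.2161]
 [0.4521 0.2313]
 [0.4608 0.2643]] [0.4863 0.2408]
off d [[0.4637 0.1969]
 [0.4496 0.1679]
 [0.3919 0.1921]
 [0.402  0.2245]] [0.4268 0.1954]
caps [[ 0.5868 -0.2164]
 [ 0.5572 -0.3476]
 [ 0.4573 -0.3289]
 [ 0.4593 -0.2275]
 [ 0.6316  0.1394]]
jar/mug [[ 0.6708  0.3978]
 [ 0.4764 -0.4981]]
tray side .04 [[0.5818 0.5088]
 [0.3481 0.5223]
 [0.3361 0.3419]
 [0.3156 0.3192]
 [0.5863 0.316 ]
 [0.5511 0.3622]]
tray scene .04 [[0.576  0.5022]
 [0.3521 0.5153]
 [0.3422 0.3538]
 [0.3141 0.3106]
 [0.5847 0.2994]
 [0.5674 0.3399]]
caps scene [[ 0.5617 -0.3524]
 [ 0.4589 -0.3326]
 [ 0.6353  0.1391]] jar/mug [[ 0.6597  0.3981]
 [ 0.4781 -0.5033]]
```

arm_command:
  increments: "0 0 0 -40 0.05; 0 40 38 -40 0.05; 0 78 77 -40 0.05; 0 78 77 -40 0.05; 0 78 77 -40 0.05"
  grip_force: 20

```text
t: 0.65
tool_pos: [0.6772, 0.0794, 0.2818]
orientation: [-2.273, -2.166, 0.003]
force: [0.2, -0.4, 0.2]
opening: 0.0932
gripper_force: 0.0
```

```bash
python3 - <<'E'
from plant import robot
from h import *
s=robot.read_state();print(s["tool_pos"],heading(s),s["t"])
i=robot.read_camera("wrist");cv2.imwrite("pics/w1.png",cv2.resize(i,(800,600)))
np.save("w1.npy",[robot.camera_model("wrist")],allow_pickle=True)
E
```

```text
[0.67719439 0.07941824 0.28177614] 1.5229374367770143 0.65
```

View pics/w1.png

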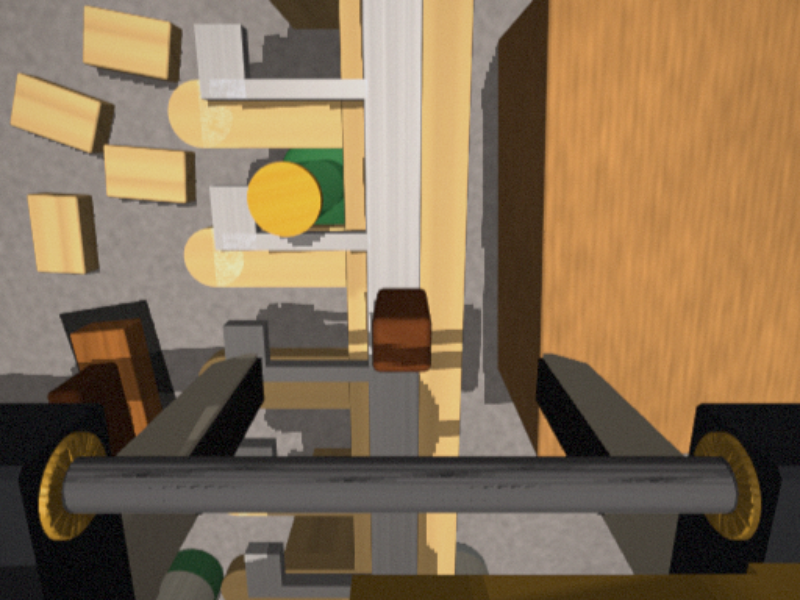

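```bash
python3 - <<'E'
from h import *
np.set_printoptions(precision=4,suppress=True)
W=np.load("w1.npy",allow_pickle=True)[0];k=1.5625
w=lambda *p:np.array(p)/k
print("post top",plane(W,w((372,330),(430,328),(430,370),(375,370)),.224))
print("post cap",plane(W,w((285,200)),.225))
print("tips",plane(W,w((169,112),(184,257)),.162))
print("tine edges",plane(W,w((250,88),(250,148),(270,228),(270,287)),.162))
print("tine ends",plane(W,w((341,100),(345,165),(349,240),(350,325)),.162))
o={"c":[(85,7),(173,18),(168,80),(83,58)],"d":[(20,73),(104,103),(90,152),(12,120)],"a":[(105,146),(185,147),(187,202),(110,196)],"b":[(29,196),(87,193),(95,272),(38,272)]}
for n,q in o.items():
    p=plane(W,w(*q),.022);print(n,p.mean(0),p[1]-p[0],p[3]-p[0])
E
```

```text
post top [[0.6669 0.0843]
 [0.6899 0.084 ]
 [0.6893 0.0661]
 [0.667  0.0672]]
post cap [[0.6381 0.1367]]
tips [[0.5746 0.175 ]
 [0.5707 0.1064]]
tine edges [[0.6136 0.1835]
 [0.6103 0.157 ]
 [0.6154 0.1187]
 [0.612  0.0888]]
tine ends [[0.6551 0.1762]
 [0.6547 0.147 ]
 [0.6539 0.1109]
 [0.6511 0.0666]]
c [0.4961 0.2349] [ 0.0589 -0.0098] [-0.0081 -0.0317]
d [0.4368 0.1911] [ 0.0551 -0.0226] [-0.0133 -0.0308]
a [0.4938 0.1459] [ 0.0581 -0.0036] [-0.0034 -0.0357]
b [0.4216 0.1043] [0.0438 0.    ] [-0.0068 -0.0578]
```

arm_command:
  increments: "0 -4 0 40 0; 0 -4 0 77 0; 0 -4 0 77 0; 0.9 -4 0 77 0; 0.9 -4 0 77 0"
  grip_force: 20

```text
t: 1.2
tool_pos: [0.6778, 0.0735, 0.2101]
orientation: [2.275, 2.163, 0.005]
force: [0.3, 0.4, 0.6]
opening: 0.0815
gripper_force: 0.0
```

arm_command:
  increments: "0.9 0 0 0 0; 0.9 0 0 0 0; 0.9 -10 0 0 0; 0.9 -20 0 0 0; 0.9 -23 0 0 0"

```text
t: 1.7
tool_pos: [0.6756, 0.0494, 0.2067]
orientation: [2.277, 2.164, -0.001]
force: [-0.1, 0.2, -0.4]
opening: 0.0419
gripper_force: 0.0
```

arm_command:
  increments: "0.9 0 0 0 0; 0.9 -1 0 0 0"

```text
t: 1.9
tool_pos: [0.6756, 0.0499, 0.2065]
orientation: [-2.277, -2.165, 0.0]
force: [-0.0, -0.0, 0.6]
opening: 0.0256
gripper_force: 0.0
```

arm_command:
  increments: "0.45 0 0 0 0; 0.45 0 0 0 0; 0.45 25 0 0 0; 0.45 25 0 0 0; 0.9 25 0 0 0"

```text
t: 2.4
tool_pos: [0.6768, 0.0755, 0.2066]
orientation: [2.275, 2.167, -0.0]
force: [-0.8, -0.1, 0.4]
opening: 0.0466
gripper_force: 0.0
```

arm_command:
  increments: "0.9 0 0 0 0; 0.9 0 0 0 0; 0.9 0 0 0 0; 0.9 0 0 0 0; 0.9 0 0 0 0"

```text
t: 2.9
tool_pos: [0.6776, 0.0744, 0.2067]
orientation: [2.276, 2.164, 0.002]
force: [5.7, -1.2, -3.0]
opening: 0.0239
gripper_force: 20.0
```

arm_command:
  increments: "0.9 -10 0 0 0; 0.9 -18 0 0 0; 0.9 -22 0 0 0; 0.9 -24 0 0 0; 0.9 -24 0 0 0"

```text
t: 3.4
tool_pos: [0.6765, 0.0531, 0.2067]
orientation: [-2.274, -2.166, -0.007]
force: [6.7, 9.9, -3.5]
opening: 0.0239
gripper_force: 20.0
```

arm_command:
  increments: "0.4 0 0 0 0; 0.4 0 0 0 0; 0.4 0 0 -50 0; 0.3 0 0 -90 0; 0.3 -50 -40 -120 0"

```text
t: 3.9
tool_pos: [0.6478, 0.0193, 0.3211]
orientation: [2.271, 2.167, 0.006]
force: [0.8, -1.1, 0.9]
opening: 0.0592
gripper_force: 0.0
```

arm_command:
  increments: "0.3 -45 -20 -5 0; 0.3 -90 -40 -5 0; 0.3 -140 -50 -5 0; 0.3 -190 -60 -5 0; 0.3 -240 -70 -5 0"

```text
t: 4.4
tool_pos: [0.5633, -0.2183, 0.3232]
orientation: [2.276, 2.164, -0.0]
force: [0.6, 0.4, 0.3]
opening: 0.0651
gripper_force: 0.0
```

arm_command:
  increments: "0.3 -50 -20 0 0; 0.3 -60 -20 0 0; 0.3 -60 -20 0 0; 0.3 -60 -20 0 0"

```text
t: 4.8
tool_pos: [0.5417, -0.2744, 0.3228]
orientation: [-2.276, -2.165, -0.001]
force: [0.4, 0.6, 0.3]
opening: 0.0654
gripper_force: 0.0
```

```bash
python3 - <<'E'
from plant import robot
from h import *
s=robot.read_state();print(s["tool_pos"],heading(s),s["t"])
i=robot.read_camera("wrist");cv2.imwrite("pics/w2.png",cv2.resize(i,(800,600)))
np.save("w2.npy",[robot.camera_model("wrist")],allow_pickle=True)
E
```

```text
[ 0.54174834 -0.27440308  0.32281029] 1.5204463504037946 4.8
```

View pics/w2.png

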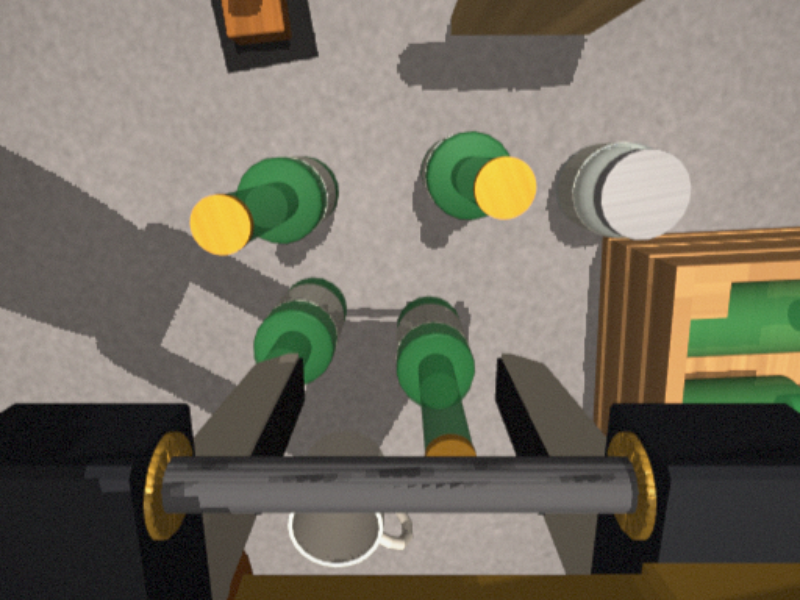

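```bash
python3 - <<'E'
from h import *
np.set_printoptions(precision=4,suppress=True)
W=np.load("w2.npy",allow_pickle=True)[0];k=1.5625
w=lambda *p:np.array(p)/k
print("caps A B",plane(W,w((505,187),(221,224)),.225))
print("shoulders A B C D",plane(W,w((468,176),(282,200),(435,365),(295,345)),.106))
print("can top",plane(W,w((645,193)),.09))
print("mat corners",plane(W,w((228,72),(318,54)),.001))
E
```

```text
caps A B [[ 0.5924 -0.2174]
 [ 0.4649 -0.2274]]
shoulders A B C D [[ 0.591  -0.2176]
 [ 0.467  -0.227 ]
 [ 0.565  -0.3502]
 [ 0.4652 -0.3297]]
can top [[ 0.7154 -0.236 ]]
mat corners [[ 0.4111 -0.1308]
 [ 0.4851 -0.121 ]]
```

arm_command:
  increments: "0.35 45 35 0 0; 0.35 59 47 0 0; 0.35 59 47 45 0; 0.35 59 47 90 0; 0.35 59 47 118 0"
  grip_force: 30

```text
t: 5.35
tool_pos: [0.591, -0.215, 0.201]
orientation: [-2.27, -2.167, 0.002]
force: [-0.7, -0.6, -0.7]
opening: 0.0602
gripper_force: 0.0
```

arm_command:
  increments: "0.9 0 0 0 0; 0.9 0 0 0 0; 0.9 0 0 0 0; 0.9 0 0 0 0; 0.9 0 0 0 0"

```text
t: 5.85
tool_pos: [0.5922, -0.2189, 0.207]
orientation: [2.274, 2.163, 0.002]
force: [-6.1, 1.8, 14.2]
opening: 0.0255
gripper_force: 30.1
```

```bash
cat >> h.py <<'E'
O=np.array([.634,.069]);YAW=-.049
def rk(p):
    d=np.asarray(p)[:2]-O;c,s=np.cos(YAW),np.sin(YAW);return np.array([c*d[0]+s*d[1],-s*d[0]+c*d[1]])*1000
E
python3 - <<'E'
from plant import robot
from h import *
s=robot.read_state();print(s["tool_pos"],"rack mm",rk(s["tool_pos"]),heading(s),s["t"],s["opening"])
E
```

```text
[ 0.59222476 -0.21890879  0.20704745] rack mm [ -27.62321644 -289.60939416] 1.5207392311430696 5.85 0.02546888899699778
```

arm_command:
  increments: "0.9 0 0 -4 0; 0.9 20 -25 -4 0; 0.9 42 -50 -4 0; 0.9 65 -75 -4 0; 0.9 95 -77 -4 0"

```text
t: 6.35
tool_pos: [0.5166, -0.1195, 0.2083]
orientation: [-2.277, -2.162, 0.002]
force: [1.3, 0.5, -3.1]
opening: 0.0255
gripper_force: 30.0
```

arm_command:
  increments: "0.9 25 0 0 0; 0.9 50 0 0 0; 0.9 58 0 0 0; 0.9 58 0 0 0; 0.9 58 0 0 0"

```text
t: 6.85
tool_pos: [0.5221, -0.0625, 0.2088]
orientation: [2.276, 2.165, -0.001]
force: [0.7, 0.5, -3.2]
opening: 0.0253
gripper_force: 30.0
```

```bash
python3 - <<'E'
from plant import robot
from h import *
s=robot.read_state();print(s["tool_pos"],"rack mm",rk(s["tool_pos"]),heading(s),s["t"],s["opening"],s["force"])
i=robot.read_camera("wrist");cv2.imwrite("pics/w3.png",cv2.resize(i,(800,600)))
np.save("w3.npy",[robot.camera_model("wrist")],allow_pickle=True)
E
```

```text
[ 0.52209635 -0.06248406  0.20883981] rack mm [-105.32919139 -136.80732513] 1.5208723727870752 6.85 0.025258908734884875 [ 0.704757    0.53070124 -3.24270475]
```

View pics/w3.png

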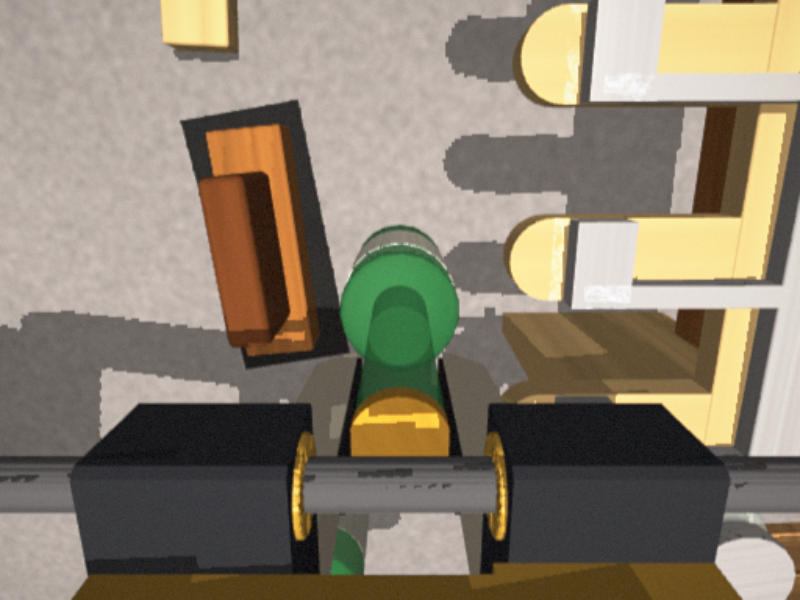

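```bash
python3 - <<'E'
from h import *
np.set_printoptions(precision=1,suppress=True)
W=np.load("w3.npy",allow_pickle=True)[0];k=1.5625
for p,z in(((507,258),.162),((555,217),.162),((565,301),.162),((515,55),.162),((565,4),.162),((560,104),.162),((730,216),.162),((545,382),.162),((400,308),.109)): print(p,rk(plane(W,np.array(p)/k,z)[0]))
E
```

```text
(507, 258) [ -65.7 -100.3]
(555, 217) [-49.6 -85.7]
(565, 301) [ -43.6 -116.4]
(515, 55) [-66.6 -33.1]
(565, 4) [-51.6 -18.3]
(560, 104) [-50.8 -48.2]
(730, 216) [ 12.  -85.5]
(545, 382) [ -48.6 -148.7]
(400, 308) [-104.2 -134.7]
```

arm_command:
  increments: "0.9 0 25 0 0; 0.9 0 50 0 0; 0.9 0 75 0 0; 0.9 0 95 0 0; 0.9 0 105 0 0"

```text
t: 7.4
tool_pos: [0.6282, -0.0687, 0.2083]
orientation: [2.278, 2.163, -0.0]
force: [-0.6, 0.6, -3.9]
opening: 0.0254
gripper_force: 30.0
```

arm_command:
  increments: "0.9 0 0 0 0; 0.9 0 0 4 0; 0.9 0 0 4 0"

```text
t: 7.7
tool_pos: [0.6272, -0.0682, 0.2072]
orientation: [2.275, 2.163, 0.002]
force: [-3.2, -0.8, 7.4]
opening: 0.0257
gripper_force: 30.0
```

```bash
python3 - <<'E'
from plant import robot
from h import *
s=robot.read_state();print(s["tool_pos"],"rack mm",rk(s["tool_pos"]),heading(s),s["t"],s["opening"],s["force"])
E
```

```text
[ 0.6271972  -0.06824508  0.20718866] rack mm [-7.23118331e-02 -1.37413554e+02] 1.519887557994812 7.7 0.025681739704445285 [-3.23961901 -0.77010213  7.3629002 ]
```

arm_command:
  increments: "0.6 0 0 0 0; 0.5 0 0 0 0; 0.4 0 0 -40 0; 0.35 0 0 -75 0; 0.35 -40 -40 -75 0"

```text
t: 8.2
tool_pos: [0.5942, -0.0989, 0.2862]
orientation: [2.266, 2.164, 0.011]
force: [-0.3, -2.2, 1.5]
opening: 0.059
gripper_force: 0.0
```

arm_command:
  increments: "0.35 -35 -30 0 0; 0.35 -70 -60 0 0; 0.35 -105 -95 0 0; 0.35 -126 -113 0 0; 0.35 -126 -113 0 0"

```text
t: 8.7
tool_pos: [0.4683, -0.2233, 0.28]
orientation: [2.28, 2.16, -0.001]
force: [0.6, -0.1, -0.8]
opening: 0.0606
gripper_force: 0.0
```

arm_command:
  increments: "0.35 0 0 40 0; 0.35 0 0 75 0; 0.35 0 0 75 0; 0.9 0 0 75 0; 0.9 0 0 75 0"

```text
t: 9.2
tool_pos: [0.472, -0.2211, 0.2072]
orientation: [2.274, 2.164, 0.001]
force: [0.4, -0.1, 0.5]
opening: 0.0488
gripper_force: 0.0
```

arm_command:
  increments: "0.9 0 0 0 0; 0.9 0 0 0 0; 0.9 0 0 0 0; 0.9 0 0 0 0"

```text
t: 9.6
tool_pos: [0.471, -0.2211, 0.2058]
orientation: [2.276, 2.165, 0.0]
force: [-2.1, 1.2, 5.6]
opening: 0.0253
gripper_force: 30.0
```

```bash
python3 - <<'E'
from plant import robot
from h import *
s=robot.read_state();print(s["tool_pos"],"rack mm",rk(s["tool_pos"]),heading(s),s["t"],s["opening"],s["force"])
E
```

```text
[ 0.4709602  -0.22105655  0.20575476] rack mm [-148.63702615 -297.69415621] 1.5207888825614355 9.6 0.025289171278040912 [-2.06674086  1.15868425  5.62216251]
```

arm_command:
  increments: "0.55 0 0 0 0; 0.55 0 0 0 0; 0.55 -6 0 0 0; 0.9 -6 0 0 0; 0.9 -6 0 0 0"

```text
t: 10.1
tool_pos: [0.4703, -0.2271, 0.2047]
orientation: [-2.277, -2.164, 0.0]
force: [-0.7, 0.2, 0.0]
opening: 0.0302
gripper_force: 0.0
```

arm_command:
  increments: "0.9 0 0 0 0; 0.9 0 0 0 0; 0.9 0 0 -4 0; 0.9 0 0 -4 0"

```text
t: 10.5
tool_pos: [0.4705, -0.2268, 0.2091]
orientation: [2.276, 2.165, 0.0]
force: [0.3, -0.2, -3.7]
opening: 0.0257
gripper_force: 30.0
```

```bash
cat > st.py <<'E'
from plant import robot
from h import *
import sys
np.set_printoptions(precision=4,suppress=True)
s=robot.read_state();print(s["tool_pos"],"rack mm",rk(s["tool_pos"]),heading(s),s["t"],s["opening"],s["force"])
E
python3 st.py
```

```text
[ 0.4705 -0.2268  0.2091] rack mm [-148.8164 -303.4266] 1.520846030628029 10.5 0.02568944271258698 [ 0.3319 -0.233  -3.6645]
```

arm_command:
  increments: "0.9 25 25 0 0; 0.9 60 44 0 0; 0.9 100 44 0 0; 0.9 145 44 0 0; 0.9 190 44 0 0"

```text
t: 11.0
tool_pos: [0.5237, -0.0377, 0.2086]
orientation: [-2.277, -2.164, 0.0]
force: [0.3, -0.3, -4.0]
opening: 0.0252
gripper_force: 30.0
```

arm_command:
  increments: "0.9 30 0 0 0; 0.9 46 0 0 0; 0.9 46 0 0 0; 0.9 46 0 0 0; 0.9 46 0 0 0"

```text
t: 11.5
tool_pos: [0.5261, 0.0059, 0.2087]
orientation: [2.277, 2.164, -0.001]
force: [-0.3, 0.0, -3.0]
opening: 0.0256
gripper_force: 30.0
```

```bash
python3 st.py; python3 - <<'E'
from plant import robot
from h import *
i=robot.read_camera("wrist");cv2.imwrite("pics/w4.png",i)
np.set_printoptions(precision=1,suppress=True)
W=robot.camera_model("wrist")
# shoulder circle: green blob
h=cv2.cvtColor(i,cv2.COLOR_BGR2HSV);m=cv2.inRange(h,(50,80,40),(90,255,255));m[260:]=0
c=max(cv2.findContours(m,0,2)[0],key=cv2.contourArea);print(cv2.boundingRect(c))
x,y,w,hh=cv2.boundingRect(c);print(rk(plane(W,(x+w/2,y+hh-0),.107)[0]), "centre x only")
E
```

```text
[0.5261 0.0059 0.2087] rack mm [-104.6539  -68.3349] 1.5201353514217453 11.5 0.025595409938586985 [-0.3007  0.0138 -3.0252]
(218, 161, 76, 99)
[-103.6 -118.2] centre x only
```

arm_command:
  increments: "0.9 0 25 0 0; 0.9 0 50 0 0; 0.9 0 75 0 0; 0.9 0 95 0 0; 0.9 0 105 0 0"

```text
t: 12.05
tool_pos: [0.6324, -0.0, 0.2085]
orientation: [2.278, 2.163, -0.0]
force: [0.1, 0.2, -2.0]
opening: 0.0256
gripper_force: 30.0
```

arm_command:
  increments: "0.9 0 0 0 0; 0.9 0 0 4 0; 0.9 0 0 4 0"

```text
t: 12.35
tool_pos: [0.6307, 0.0009, 0.2049]
orientation: [2.277, 2.164, 0.0]
force: [0.1, -0.3, -1.5]
opening: 0.0255
gripper_force: 30.0
```

```bash
python3 st.py
```

```text
[0.6307 0.0009 0.2049] rack mm [  0.0488 -68.2065] 1.520136047121068 12.35 0.025510701139864676 [ 0.085  -0.31   -1.5034]
```

arm_command:
  increments: "0.6 0 0 0 0; 0.5 0 0 0 0; 0.4 0 0 -40 0; 0.35 0 0 -75 0; 0.35 0 0 -75 0"

```text
t: 12.85
tool_pos: [0.6335, 0.0013, 0.2873]
orientation: [2.27, 2.16, 0.011]
force: [-0.5, 0.7, 0.6]
opening: 0.0588
gripper_force: 0.0
```

arm_command:
  increments: "0.35 -40 -10 0 0; 0.35 -80 -15 0 0; 0.35 -120 -20 0 0; 0.35 -160 -25 0 0; 0.35 -200 -30 0 0"

```text
t: 13.35
tool_pos: [0.5905, -0.1981, 0.2797]
orientation: [2.276, 2.166, 0.0]
force: [0.3, 0.3, 0.2]
opening: 0.0604
gripper_force: 0.0
```

arm_command:
  increments: "0.35 -40 -8 0 0; 0.35 -80 -15 0 0; 0.35 -120 -20 0 0; 0.35 -154 -20 0 0; 0.35 -154 -20 0 0"

```text
t: 13.85
tool_pos: [0.5618, -0.3537, 0.279]
orientation: [2.281, 2.16, -0.002]
force: [-0.7, 0.5, -0.6]
opening: 0.0605
gripper_force: 0.0
```

```bash
python3 st.py
```

```text
[ 0.5618 -0.3537  0.279 ] rack mm [ -51.4189 -425.7403] 1.5164020647571073 13.85 0.06050228176423835 [-0.707   0.4531 -0.6135]
```

arm_command:
  increments: "0.35 3 1 35 0; 0.35 3 1 75 0; 0.35 3 1 75 0; 0.9 3 1 75 0; 0.9 3 1 75 0"

```text
t: 14.35
tool_pos: [0.5657, -0.3469, 0.2078]
orientation: [2.273, 2.163, 0.001]
force: [0.4, -0.5, 1.0]
opening: 0.0489
gripper_force: 0.0
```

arm_command:
  increments: "0.9 0 0 0 0; 0.9 0 0 0 0; 0.9 0 0 0 0; 0.9 0 0 -4 0; 0.9 0 0 -4 0"

```text
t: 14.85
tool_pos: [0.5646, -0.3467, 0.2092]
orientation: [2.276, 2.165, 0.0]
force: [-0.6, 0.1, -3.5]
opening: 0.0254
gripper_force: 30.0
```

```bash
python3 st.py;cat > sh.py <<'E'
from plant import robot
from h import *
i=robot.read_camera("wrist")
h=cv2.cvtColor(i,cv2.COLOR_BGR2HSV);m=cv2.inRange(h,(50,80,40),(90,255,255));m[260:]=0
c=max(cv2.findContours(m,0,2)[0],key=cv2.contourArea);print(cv2.boundingRect(c))
E
python3 sh.py
```

```text
[ 0.5646 -0.3467  0.2092] rack mm [ -48.9355 -418.6199] 1.520726598773526 14.85 0.02542484021191215 [-0.6343  0.0586 -3.4799]
(5, 146, 159, 114)
```

arm_command:
  increments: "0.9 30 -15 0 0; 0.9 65 -35 0 0; 0.9 105 -56 0 0; 0.9 150 -56 0 0; 0.9 190 -56 0 0"

```text
t: 15.4
tool_pos: [0.5172, -0.1524, 0.2085]
orientation: [-2.277, -2.164, -0.0]
force: [1.6, 0.5, -2.6]
opening: 0.0252
gripper_force: 30.0
```

arm_command:
  increments: "0.9 45 0 0 0; 0.9 90 0 0 0; 0.9 135 0 0 0; 0.9 180 0 0 0; 0.9 220 0 0 0"

```text
t: 15.9
tool_pos: [0.5287, 0.0678, 0.2087]
orientation: [-2.276, -2.165, -0.0]
force: [1.6, -0.6, -3.2]
opening: 0.0251
gripper_force: 30.0
```

arm_command:
  increments: "0.9 10 0 0 0; 0.9 10 0 0 0; 0.9 10 0 0 0; 0.9 10 0 0 0"

```text
t: 16.3
tool_pos: [0.5296, 0.0741, 0.2087]
orientation: [2.278, 2.163, -0.001]
force: [-0.4, 0.9, -2.6]
opening: 0.0256
gripper_force: 30.0
```

```bash
python3 st.py;python3 sh.py
```

```text
[0.5296 0.0741 0.2087] rack mm [-104.4774   -0.0013] 1.5192062852465869 16.3 0.02559742747062952 [-0.3941  0.8839 -2.6432]
(354, 70, 158, 70)
```

```bash
sed -i 's/m\[260:\]=0/m[260:]=0;m[:,:205]=0;m[:,310:]=0/' sh.py; python3 sh.py
```

```text
(218, 168, 75, 92)
```

arm_command:
  increments: "0.9 5 0 0 0; 0.9 5 25 0 0; 0.9 5 50 0 0; 0.9 5 75 0 0; 0.9 5 90 0 0"

```text
t: 16.9
tool_pos: [0.6213, 0.0756, 0.2087]
orientation: [2.277, 2.164, 0.001]
force: [-0.5, 0.4, -2.3]
opening: 0.0254
gripper_force: 30.0
```

arm_command:
  increments: "0.9 0 8 0 0; 0.9 0 8 4 0; 0.9 0 8 5 0; 0.9 0 8 5 0"

```text
t: 17.3
tool_pos: [0.6285, 0.0758, 0.206]
orientation: [2.275, 2.163, 0.004]
force: [1.2, -0.0, 5.4]
opening: 0.0255
gripper_force: 29.9
```

```bash
python3 st.py
```

```text
[0.6285 0.0758 0.206 ] rack mm [-5.8038  6.5037] 1.5207292432145445 17.3 0.025454480070612018 [ 1.2371 -0.0455  5.366 ]
```

arm_command:
  increments: "0.62 0 0 0 0; 0.62 0 0 0 0; 0.62 0 0 -40 0; 0.4 0 0 -80 0; 0.2 0 0 -120 0"

```text
t: 17.8
tool_pos: [0.6269, 0.0757, 0.3246]
orientation: [-2.276, -2.164, 0.002]
force: [0.7, -0.4, -0.5]
opening: 0.0474
gripper_force: 0.0
```

arm_command:
  increments: "0 -10 -45 -30 0; 0 -20 -90 -50 0; 0 -20 -130 -60 -0.1; 0 -20 -150 -60 -0.16; 0 -20 -150 -60 -0.16"

```text
t: 18.3
tool_pos: [0.4752, 0.0634, 0.3854]
orientation: [2.093, 2.34, 0.003]
force: [1.0, -0.5, 0.1]
opening: 0.0869
gripper_force: 0.0
```

```bash
python3 st.py; python3 - <<'E'
from plant import robot
from h import *
np.set_printoptions(precision=4,suppress=True)
W=np.load("w3.npy",allow_pickle=True)[0];k=1.5625
b=plane(W,np.array([(207,130),(285,124),(317,345),(248,355)])/k,.03);m=plane(W,np.array([(181,121),(298,100),(350,352),(247,367)])/k,.001);print(b,b.mean(0),m,m.mean(0))
print("rib",plane(W,np.array([(200,180),(240,174),(270,342),(229,347)])/k,.086).mean(0))
i=robot.read_camera("wrist");cv2.imwrite("pics/w5.png",cv2.resize(i,(800,600)))
np.save("w5.npy",[robot.camera_model("wrist")],allow_pickle=True)
E
```

```text
[0.4752 0.0634 0.3854] rack mm [-158.2858  -13.3737] 1.6824449261907422 18.3 0.08687927328149468 [ 1.01   -0.5429  0.0656]
[[ 0.4168  0.0285]
 [ 0.462   0.0295]
 [ 0.4678 -0.1058]
 [ 0.4227 -0.1104]] [ 0.4423 -0.0396] [[ 0.3914  0.0363]
 [ 0.4657  0.0448]
 [ 0.4851 -0.1228]
 [ 0.4114 -0.1304]] [ 0.4384 -0.043 ]
rib [ 0.4408 -0.0399]
```

View pics/w5.png

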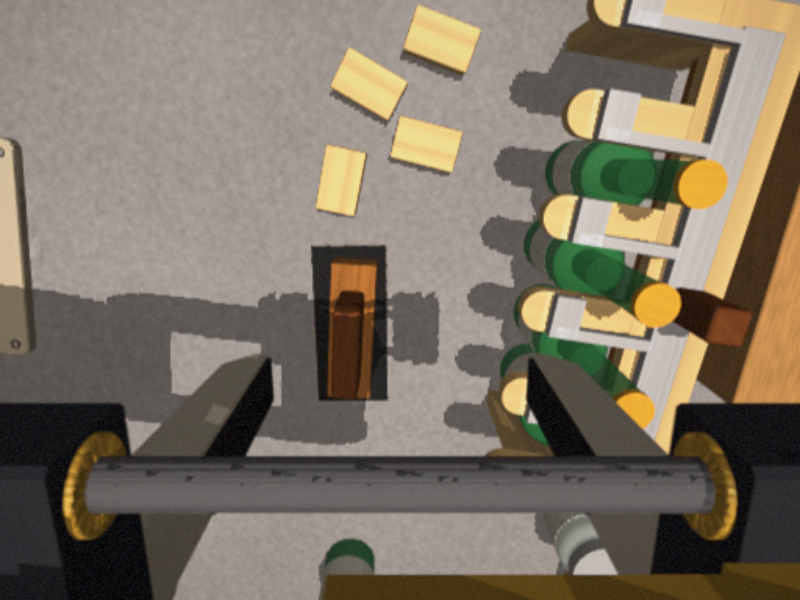

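```bash
python3 - <<'E'
from h import *
np.set_printoptions(precision=4,suppress=True)
W=np.load("w5.npy",allow_pickle=True)[0];k=1.5625
f=lambda z,*p:plane(W,np.array(p)/k,z)
b=f(.03,(330,262),(377,265),(372,398));print(b,np.degrees(np.arctan2(*(b[1]-b[2])[::-1])),(b[0]+b[2])/2)
m=f(.001,(312,247),(386,245),(386,399),(321,400));print(m,m.mean(0))
print("rib top",f(.086,(333,310),(362,310),(361,390),(331,390)))
o={"c":[(416,5),(481,35),(464,75),(404,47)],"d":[(347,48),(407,85),(390,121),(331,85)],"a":[(399,116),(463,133),(450,173),(390,153)],"b":[(327,144),(366,153),(355,216),(317,209)]}
for n,q in o.items():
    p=f(.022,*q);print(n,p.mean(0),p.min(0),p.max(0))
E
```

```text
[[ 0.4152  0.0291]
 [ 0.46    0.031 ]
 [ 0.4684 -0.1077]] 93.46767787095848 [ 0.4418 -0.0393]
[[ 0.3931  0.0361]
 [ 0.4664  0.0461]
 [ 0.4835 -0.1215]
 [ 0.4136 -0.1303]] [ 0.4392 -0.0424]
rib top [[ 0.427  -0.0007]
 [ 0.4519  0.002 ]
 [ 0.4578 -0.0733]
 [ 0.4308 -0.0762]]
c [0.4961 0.233 ] [0.4644 0.2078] [0.5297 0.2584]
d [0.4369 0.1904] [0.4035 0.1624] [0.4705 0.2184]
a [0.4929 0.1461] [0.4615 0.123 ] [0.5255 0.1675]
b [0.4191 0.1049] [0.3985 0.074 ] [0.4396 0.1363]
```

arm_command:
  increments: "0 -30 -15 25 0.054; 0 -60 -30 50 0.054; 0 -98 -45 70 0.054; 0 -98 -45 110 0.054; 0 -98 -45 150 0.054"

```text
t: 18.85
tool_pos: [0.4435, -0.0407, 0.2323]
orientation: [2.163, 2.277, 0.0]
force: [0.3, -0.2, 0.0]
opening: 0.093
gripper_force: 0.0
```

arm_command:
  increments: "0 0 0 40 0; 0 0 0 80 0; 0 0 0 120 0; 0 0 0 120 0; 0 0 0 120 0"

```text
t: 19.35
tool_pos: [0.4426, -0.0391, 0.1135]
orientation: [-2.158, -2.28, 0.002]
force: [0.6, 0.2, -0.3]
opening: 0.0934
gripper_force: 0.0
```

```bash
python3 st.py
```

```text
[ 0.4426 -0.0391  0.1135] rack mm [-185.9049 -117.3557] 1.6258495815850287 19.35 0.09335333622421756 [ 0.5662  0.1817 -0.2618]
```

Aligned over the rib (93.2°). Descend and grip.

arm_command:
  increments: "0 0 0 30 0; 0 0 0 44 0; 0.9 0 0 44 0; 0.9 0 0 44 0; 0.9 0 0 44 0"
  grip_force: 50

```text
t: 19.85
tool_pos: [0.4448, -0.0395, 0.0722]
orientation: [2.156, 2.28, 0.003]
force: [0.5, 0.4, 0.7]
opening: 0.0735
gripper_force: 0.0
```

arm_command:
  increments: "0.9 0 0 0 0; 0.9 0 0 0 0; 0.9 0 0 0 0; 0.9 0 0 0 0; 0.9 0 0 0 0"

```text
t: 20.35
tool_pos: [0.4429, -0.0391, 0.0699]
orientation: [-2.158, -2.283, 0.0]
force: [1.1, 0.1, -0.0]
opening: 0.0335
gripper_force: 0.0
```

arm_command:
  increments: "0.9 0 0 -30 0; 0.9 0 0 -60 0; 0.9 0 0 -60 -0.14; 0.9 0 0 -60 -0.28; 0.9 0 0 -60 -0.42"

```text
t: 20.85
tool_pos: [0.4426, -0.039, 0.1295]
orientation: [-1.627, -2.687, 0.0]
force: [-0.0, -0.3, -3.3]
opening: 0.0232
gripper_force: 50.0
```

```bash
python3 st.py
```

```text
[ 0.4426 -0.039   0.1295] rack mm [-185.9009 -117.292 ] 2.0525209786457825 20.85 0.02321942154563806 [-0.0438 -0.2948 -3.3138]
```

arm_command:
  increments: "0.9 0 0 12 0; 0.9 0 0 20 0; 0.9 0 0 20 0; 0.9 0 0 20 0"

```text
t: 21.25
tool_pos: [0.4423, -0.039, 0.109]
orientation: [-1.637, -2.679, 0.001]
force: [0.1, 1.0, -3.2]
opening: 0.0232
gripper_force: 50.0
```

arm_command:
  increments: "0.9 0 0 4 0; 0.9 0 0 8 0; 0.9 0 0 8 0"

```text
t: 21.55
tool_pos: [0.4439, -0.0393, 0.1035]
orientation: [1.635, 2.681, 0.001]
force: [-4.8, 1.1, 10.4]
opening: 0.0233
gripper_force: 50.0
```

arm_command:
  increments: "0.6 0 0 0 0; 0.55 0 0 0 0; 0.55 0 0 15 0; 0.55 0 0 31 0; 0.55 0 0 31 0"

```text
t: 22.05
tool_pos: [0.4414, -0.0388, 0.0689]
orientation: [-1.634, -2.68, 0.002]
force: [-0.5, -0.3, -0.4]
opening: 0.0418
gripper_force: 0.0
```

arm_command:
  increments: "0.95 0 0 0 0; 0.95 0 0 0 0; 0.95 0 0 0 0; 0.95 0 0 0 0; 0.95 0 0 0 0"

```text
t: 22.55
tool_pos: [0.4437, -0.0393, 0.0718]
orientation: [1.634, 2.681, 0.001]
force: [-0.5, -0.0, 5.6]
opening: 0.0235
gripper_force: 50.0
```

```bash
python3 st.py
```

```text
[ 0.4437 -0.0393  0.0718] rack mm [-184.7224 -117.4698] 2.0468652648814825 22.55 0.02347548692631575 [-0.4842 -0.0302  5.6325]
```

arm_command:
  increments: "0.95 0 0 -30 0; 0.95 0 0 -45 -0.14; 0.95 0 0 -45 -0.28; 0.95 0 0 -45 -0.42; 0.95 0 0 -45 -0.56"

```text
t: 23.05
tool_pos: [0.4425, -0.039, 0.1154]
orientation: [-0.821, -3.031, 0.0]
force: [-1.0, -0.5, -3.5]
opening: 0.0237
gripper_force: 49.9
```

arm_command:
  increments: "0.95 0 0 0 -0.14; 0.95 0 0 0 -0.28; 0.95 0 0 0 -0.42; 0.95 0 0 0 -0.48; 0.95 0 0 0 -0.48"

```text
t: 23.55
tool_pos: [0.4424, -0.039, 0.1153]
orientation: [-0.085, -3.139, -0.0]
force: [-0.0, 1.1, -3.0]
opening: 0.0234
gripper_force: 49.9
```

```bash
python3 st.py; python3 - <<'E'
from plant import robot
from h import *
for n in("wrist","side","scene"):
    i=robot.read_camera(n);cv2.imwrite(f"pics/{n}6.png",cv2.resize(i,(800,600)))
np.save("w6.npy",[robot.camera_model("wrist")],allow_pickle=True)
E
```

```text
[ 0.4424 -0.039   0.1153] rack mm [-186.0674 -117.2652] 3.0876025934505607 23.55 0.0233947909423706 [-0.0445  1.1269 -3.0264]
```

View pics/side6.png

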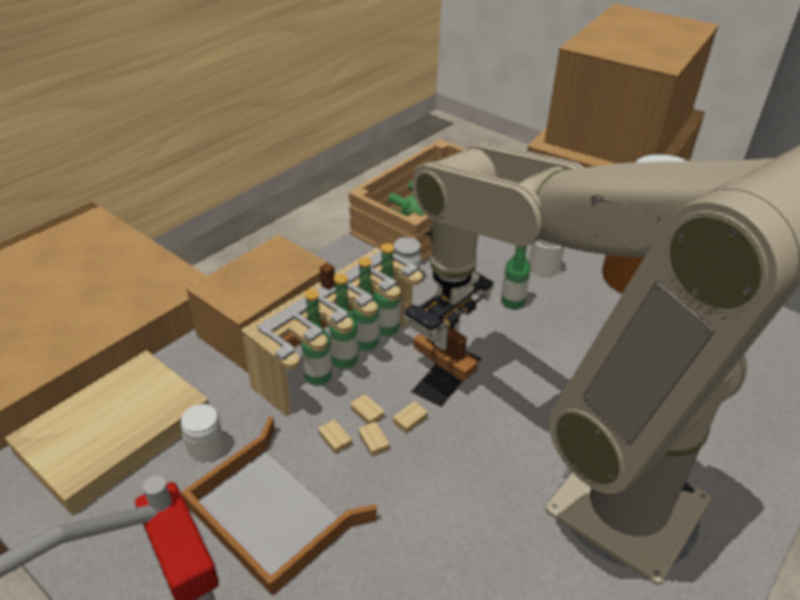

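arm_command:
  increments: "0.95 -7 37 0 0; 0.95 -14 72 0 0; 0.95 -14 72 25 0; 0.95 -14 72 43 0; 0.95 -14 72 43 0"

```text
t: 24.2
tool_pos: [0.4602, 0.0325, 0.0714]
orientation: [-0.087, -3.139, -0.0]
force: [-0.5, -0.3, -2.8]
opening: 0.0236
gripper_force: 50.0
```

arm_command:
  increments: "0.95 0 20 0 0; 0.95 0 40 0 0; 0.95 0 60 0 0; 0.95 0 80 0 0; 0.95 0 100 0 0"

```text
t: 24.7
tool_pos: [0.4664, 0.1323, 0.0731]
orientation: [-0.088, -3.14, 0.001]
force: [-1.1, -0.6, -3.8]
opening: 0.0239
gripper_force: 50.0
```

```bash
python3 st.py; python3 - <<'E'
from plant import robot
from h import *
i=robot.read_camera("scene");cv2.imwrite(f"pics/scene7.png",cv2.resize(i[160:360,80:300],None,fx=3,fy=3))
E
```

```text
[0.4664 0.1323 0.0731] rack mm [-170.5324   55.0094] 3.085262387931446 24.7 0.02386397384122215 [-1.1438 -0.616  -3.7963]
```

View pics/scene7.png

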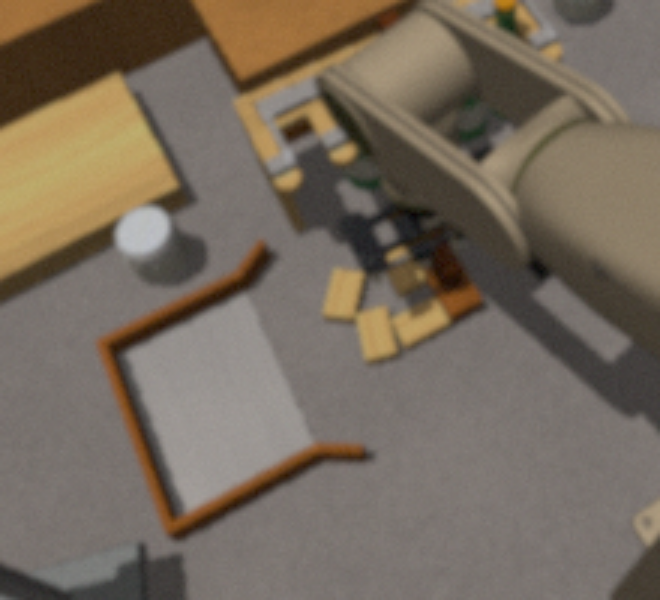

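arm_command:
  increments: "0.95 0 18 0.5 0; 0.95 0 36 1 0; 0.95 0 54 1 0; 0.95 0 72 1 0; 0.95 0 90 1 0"

```text
t: 25.25
tool_pos: [0.4714, 0.2218, 0.072]
orientation: [-0.088, -3.14, 0.001]
force: [0.1, -0.8, -2.8]
opening: 0.0236
gripper_force: 50.0
```

```bash
python3 st.py; python3 - <<'E'
from plant import robot
from h import *
np.set_printoptions(precision=4,suppress=True)
C=robot.camera_model("scene")
p=plane(C,np.array([(250,293),(318,443)])/3+[80,160],0.0);print("mouth floor",p,p.mean(0))
p=plane(C,np.array([(105,343),(172,528)])/3+[80,160],0.04);print("back",p,p.mean(0))
i=robot.read_camera("side");cv2.imwrite(f"pics/side8.png",cv2.resize(i[200:384,110:300],None,fx=3,fy=3))
E
```

```text
[0.4714 0.2218 0.072 ] rack mm [-169.933   144.6824] 3.0854275730517196 25.25 0.02355432517128685 [ 0.1013 -0.7613 -2.7541]
mouth floor [[0.5639 0.3383]
 [0.3604 0.3506]] [0.4622 0.3444]
back [[0.5793 0.5017]
 [0.3526 0.516 ]] [0.4659 0.5088]
```

View pics/side8.png

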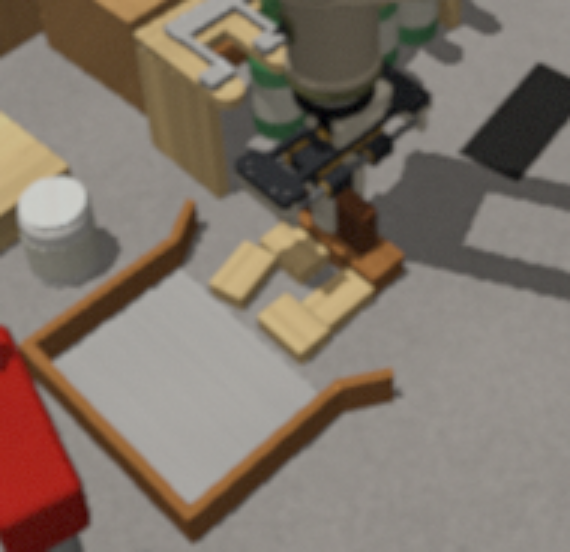

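arm_command:
  increments: "0.95 2 18 0 0; 0.95 4 36 0 0; 0.95 6 54 0 0; 0.95 8 72 0 0; 0.95 8 90 0 0"

```text
t: 25.8
tool_pos: [0.4681, 0.3118, 0.0719]
orientation: [-0.088, -3.14, 0.001]
force: [0.3, -1.4, -3.1]
opening: 0.0235
gripper_force: 50.0
```

arm_command:
  increments: "0.95 0 15 0 0; 0.95 0 30 0 0; 0.95 0 40 0 0; 0.95 0 40 0 0"

```text
t: 26.2
tool_pos: [0.4706, 0.3531, 0.072]
orientation: [0.085, 3.14, 0.001]
force: [-0.4, 0.2, -2.9]
opening: 0.0238
gripper_force: 50.0
```

```bash
python3 st.py; python3 - <<'E'
from plant import robot
from h import *
i=robot.read_camera("side");cv2.imwrite(f"pics/side9.png",cv2.resize(i[200:384,110:300],None,fx=3,fy=3))
E
```

```text
[0.4706 0.3531 0.072 ] rack mm [-177.1401  275.7553] 3.087578911520249 26.2 0.02383804584372284 [-0.3708  0.1812 -2.9138]
```

View pics/side9.png

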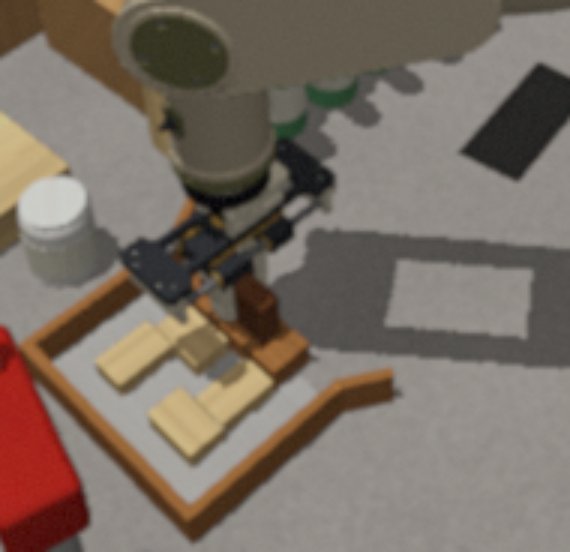

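arm_command:
  increments: "0.95 0 -15 0 0; 0.95 0 -30 -30 0; 0.95 0 -60 -50 0; 0.95 0 -95 -50 0; 0.95 0 -135 -50 0"

```text
t: 26.75
tool_pos: [0.4633, 0.2152, 0.1229]
orientation: [0.085, 3.138, 0.001]
force: [0.7, -0.2, -3.2]
opening: 0.0237
gripper_force: 50.0
```

arm_command:
  increments: "0.95 2 -40 0 0.14; 0.95 4 -80 0 0.28; 0.95 6 -120 0 0.42; 0.95 8 -160 0 0.56; 0.95 10 -200 0 0.7"

```text
t: 27.25
tool_pos: [0.4408, 0.0154, 0.1217]
orientation: [1.167, 2.916, -0.001]
force: [0.8, -0.3, -3.6]
opening: 0.0239
gripper_force: 50.0
```

arm_command:
  increments: "0.95 0 0 0 0.14; 0.95 0 0 0 0.28; 0.95 0 0 0 0.42; 0.95 0 0 0 0.56; 0.95 0 0 0 0.7"

```text
t: 27.75
tool_pos: [0.4412, 0.0168, 0.1216]
orientation: [2.097, 2.339, -0.001]
force: [0.2, -0.7, -3.0]
opening: 0.0237
gripper_force: 50.0
```

```bash
python3 st.py; python3 - <<'E'
from plant import robot
from h import *
s=robot.read_state();print(tool(s,[.4388,-.0427,.0735]),"turn",heading(s)-np.radians(96.3))
E
```

```text
[0.4412 0.0168 0.1216] rack mm [-190.0116  -61.58  ] 1.679786413783721 27.75 0.023723148989300363 [ 0.1634 -0.7193 -3.0356]
[-58.87253074  -8.84367943  48.10645556] turn -0.0009656558868182952
```

arm_command:
  increments: "0.95 -30 -5 0 0; 0.95 -59 -9 0 0; 0.95 -59 -9 25 0; 0.95 -59 -9 45 0; 0.95 -59 -9 49 0"

```text
t: 28.25
tool_pos: [0.437, -0.0424, 0.0704]
orientation: [-2.088, -2.342, 0.004]
force: [-13.6, -1.1, 26.1]
opening: 0.0237
gripper_force: 50.0
```

arm_command:
  increments: "0.95 0 0 1 0; 0.95 0 0 1 0; 0.95 0 0 1 0"

```text
t: 28.55
tool_pos: [0.4406, -0.0418, 0.0728]
orientation: [2.088, 2.346, 0.001]
force: [0.8, 0.1, -3.0]
opening: 0.0237
gripper_force: 50.0
```

arm_command:
  increments: "0.95 0 0 1 0; 0.95 0 0 2 0; 0.95 0 0 2 0; 0.95 0 0 2 0"

```text
t: 28.95
tool_pos: [0.4405, -0.0417, 0.0704]
orientation: [2.088, 2.346, 0.001]
force: [-0.7, -0.3, 2.6]
opening: 0.0242
gripper_force: 50.0
```

arm_command:
  increments: "0.6 0 0 0 0; 0.5 0 0 0 0; 0.4 0 0 0 0; 0.4 0 0 -40 0; 0.35 0 0 -80 0"

```text
t: 29.45
tool_pos: [0.4385, -0.0413, 0.1493]
orientation: [-2.087, -2.344, 0.003]
force: [1.6, 0.1, 0.7]
opening: 0.0582
gripper_force: 0.0
```

arm_command:
  increments: "0.35 0 0 -45 0; 0.35 0 0 -90 0.14; 0.35 0 0 -130 0.16; 0.35 0 0 -130 0.16; 0.35 0 0 -130 0.16"

```text
t: 29.95
tool_pos: [0.4406, -0.0418, 0.2808]
orientation: [2.268, 2.171, 0.002]
force: [-0.1, 0.7, -1.7]
opening: 0.0604
gripper_force: 0.0
```

```bash
python3 st.py; python3 - <<'E'
from plant import robot
from h import *
i=robot.read_camera("wrist");cv2.imwrite("pics/w10.png",cv2.resize(i,(800,600)))
np.save("w10.npy",[robot.camera_model("wrist")],allow_pickle=True)
E
```

```text
[ 0.4406 -0.0418  0.2808] rack mm [-187.7118 -120.1396] 1.5271564304268799 29.95 0.06040946167249769 [-0.0646  0.7292 -1.6748]
```

View pics/w10.png

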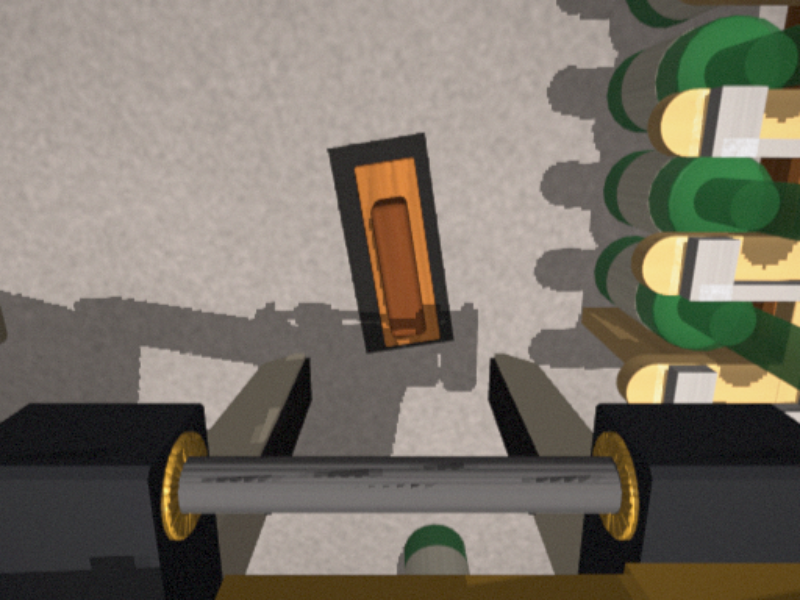

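arm_command:
  increments: "0.35 -45 6 0 0.005; 0.35 -90 12 0 0.005; 0.35 -135 18 0 0.005; 0.35 -180 24 0 0.005; 0.35 -220 30 0 0.005"
  grip_force: 30

```text
t: 30.5
tool_pos: [0.4592, -0.2643, 0.2772]
orientation: [-2.273, -2.164, 0.001]
force: [0.0, 0.1, -0.7]
opening: 0.0607
gripper_force: 0.0
```

arm_command:
  increments: "0.35 -40 7 0 0; 0.35 -67 7 0 0; 0.35 -67 7 0 0; 0.35 -67 7 0 0"

```text
t: 30.9
tool_pos: [0.4632, -0.3295, 0.2774]
orientation: [-2.273, -2.162, 0.0]
force: [0.5, -0.2, -0.3]
opening: 0.0603
gripper_force: 0.0
```

```bash
python3 st.py; python3 - <<'E'
from plant import robot
from h import *
s=robot.read_state();print(tool(s,[.465,-.330,.205]),"turn",heading(s)-1.5218)
E
```

```text
[ 0.4632 -0.3295  0.2774] rack mm [-151.119  -406.4361] 1.5206915564416503 30.9 0.06027037474031758 [ 0.4526 -0.2299 -0.3372]
[-0.56537912  2.08477268 72.44181961] turn -0.0011084435583497143
```

arm_command:
  increments: "0.35 0 2 35 0; 0.35 0 2 70 0; 0.35 0 2 71 0; 0.9 0 2 71 0; 0.9 0 2 71 0"

```text
t: 31.4
tool_pos: [0.4669, -0.33, 0.211]
orientation: [2.272, 2.166, 0.001]
force: [0.8, -0.7, 0.9]
opening: 0.0488
gripper_force: 0.0
```

arm_command:
  increments: "0.9 0 0 0 0; 0.9 0 0 0 0; 0.9 0 0 0 0; 0.9 0 0 0 0"

```text
t: 31.8
tool_pos: [0.4657, -0.3306, 0.2099]
orientation: [2.275, 2.166, -0.001]
force: [-3.8, 0.2, 6.6]
opening: 0.0262
gripper_force: 29.9
```

arm_command:
  increments: "0.9 0 0 -4 0; 0.9 0 0 -4 0; 0.9 0 0 -4 0"

```text
t: 32.1
tool_pos: [0.4659, -0.33, 0.2124]
orientation: [-2.275, -2.166, -0.0]
force: [-0.2, 0.4, -4.3]
opening: 0.0254
gripper_force: 30.0
```

```bash
python3 st.py; python3 sh.py
```

```text
[ 0.4659 -0.33    0.2124] rack mm [-148.3342 -406.7217] 1.5217598435618354 32.1 0.025437423723828397 [-0.188   0.3886 -4.2639]
(218, 159, 75, 101)
```

arm_command:
  increments: "0.9 30 20 0 0; 0.9 65 43 0 0; 0.9 105 43 0 0; 0.9 145 43 0 0; 0.9 185 43 0 0"

```text
t: 32.65
tool_pos: [0.5178, -0.1458, 0.2122]
orientation: [-2.275, -2.166, 0.0]
force: [1.4, -0.1, -4.4]
opening: 0.0256
gripper_force: 30.0
```

arm_command:
  increments: "0.9 42 0 0 0; 0.9 84 0 0 0; 0.9 126 0 0 0; 0.9 168 0 0 0; 0.9 205 0 0 0"

```text
t: 33.15
tool_pos: [0.5277, 0.0595, 0.2125]
orientation: [-2.274, -2.167, -0.0]
force: [0.9, -0.0, -4.2]
opening: 0.0253
gripper_force: 30.0
```

arm_command:
  increments: "0.9 40 0 0 0; 0.9 80 0 0 0; 0.9 120 0 0 0; 0.9 146 0 0 0; 0.9 152 0 0 0"

```text
t: 33.65
tool_pos: [0.5349, 0.2121, 0.2123]
orientation: [-2.271, -2.169, -0.0]
force: [-0.2, 0.1, -4.3]
opening: 0.0256
gripper_force: 30.0
```

arm_command:
  increments: "0.9 0 0 0 0; 0.9 0 0 0 0; 0.9 0 0 0 0"

```text
t: 33.95
tool_pos: [0.5356, 0.2079, 0.2127]
orientation: [2.277, 2.165, -0.001]
force: [-0.2, 0.7, -3.0]
opening: 0.0255
gripper_force: 30.0
```

```bash
python3 st.py; python3 sh.py
```

```text
[0.5356 0.2079 0.2127] rack mm [-105.1029  133.9059] 1.520484139548306 33.95 0.02552274462076211 [-0.1785  0.7096 -2.951 ]
(219, 163, 75, 97)
```

arm_command:
  increments: "0.9 4 0 0 0; 0.9 4 25 0 0; 0.9 4 50 0 0; 0.9 4 75 0 0; 0.9 4 90 0 0"

```text
t: 34.5
tool_pos: [0.6272, 0.2081, 0.2128]
orientation: [2.276, 2.165, 0.001]
force: [-0.3, 0.0, -2.6]
opening: 0.0256
gripper_force: 30.0
```

arm_command:
  increments: "0.9 0 10 0 0; 0.9 0 14 0 0; 0.9 0 14 4 0; 0.9 0 14 5 0; 0.9 0 14 5 0"

```text
t: 35.0
tool_pos: [0.6402, 0.208, 0.2104]
orientation: [2.274, 2.165, 0.004]
force: [-0.2, -0.7, 5.7]
opening: 0.0254
gripper_force: 30.0
```

```bash
python3 st.py; python3 sh.py
```

```text
[0.6402 0.208  0.2104] rack mm [ -0.6461 139.1555] 1.5215901888676755 35.0 0.02544435045030371 [-0.2384 -0.6871  5.685 ]
(218, 204, 64, 56)
```

arm_command:
  increments: "0.6 0 0 0 0; 0.55 0 0 0 0; 0.4 0 0 -40 0; 0.35 0 0 -80 0; 0.35 0 0 -80 0"

```text
t: 35.55
tool_pos: [0.6419, 0.2088, 0.2958]
orientation: [2.271, 2.163, 0.015]
force: [1.4, 0.6, 1.3]
opening: 0.0587
gripper_force: 0.0
```

arm_command:
  increments: "0.4 -45 15 -40 0; 0.4 -90 30 -60 0; 0.45 -130 43 -60 0; 0.45 -153 43 -60 0; 0.45 -153 43 -60 0"

```text
t: 36.05
tool_pos: [0.6753, 0.0489, 0.3477]
orientation: [2.28, 2.16, -0.001]
force: [0.4, 0.4, -0.6]
opening: 0.0515
gripper_force: 0.0
```

```bash
python3 st.py; python3 - <<'E'
from plant import robot
from h import *
i=robot.read_camera("wrist");cv2.imwrite("pics/w11.png",i)
j=robot.read_camera("side")
np.save("w11.npy",[robot.camera_model("wrist")],allow_pickle=True)
cv2.imwrite("pics/c11.png",np.hstack([cv2.resize(i,(400,300)),cv2.resize(j[110:290,110:350],(400,300))]))
E
```

```text
[0.6753 0.0489 0.3477] rack mm [ 42.276  -18.0511] 1.5170777314877075 36.05 0.05147995669753355 [ 0.4123  0.3936 -0.6481]
```

View pics/c11.png

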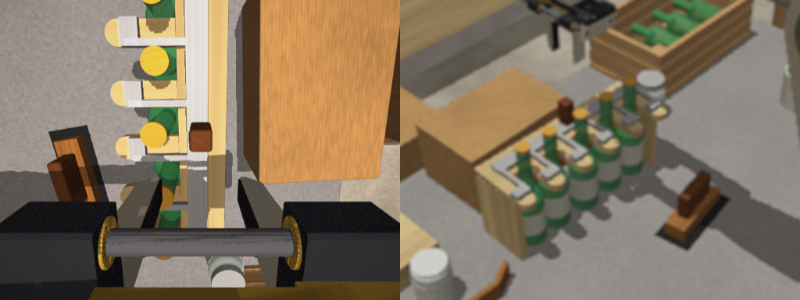

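arm_command:
  increments: "1 -20 2 0 0.0; 1 -32 4 0 0; 1 -32 4 40 0; 1 -32 4 70 0; 1 -32 4 70 0"
  grip_force: 20

```text
t: 36.65
tool_pos: [0.6749, 0.021, 0.2715]
orientation: [-2.27, -2.162, 0.011]
force: [-1.0, -0.0, -0.2]
opening: 0.0156
gripper_force: 0.0
```

arm_command:
  increments: "1 0 0 20 0; 1 0 0 45 0; 1 0 0 70 0; 1 0 0 70 0; 1 0 0 70 0"

```text
t: 37.15
tool_pos: [0.6778, 0.0211, 0.2093]
orientation: [2.275, 2.166, 0.001]
force: [-0.5, 0.2, -0.3]
opening: 0.0003
gripper_force: 0.0
```

```bash
python3 st.py; python3 - <<'E'
from h import *
np.set_printoptions(precision=1,suppress=True)
W=np.load("w11.npy",allow_pickle=True)[0]
for p,z in(((153,134),.225),((155,60),.225),((201,143),.224)): print(rk(plane(W,np.array(p)*1.28,z)[0]))
E
```

```text
[0.6778 0.0211 0.2093] rack mm [ 46.0699 -45.7327] 1.5221380512123723 37.15 0.00030756451514714914 [-0.53    0.2194 -0.2927]
[-5.   2.9]
[ 0.4 74.1]
[43.7 -6.8]
```

arm_command:
  increments: "1 8 0 0 0; 1 16 0 0 0; 1 22 0 0 0; 1 28 0 0 0; 1 28 0 0 0"

```text
t: 37.65
tool_pos: [0.679, 0.0501, 0.2083]
orientation: [2.274, 2.167, 0.001]
force: [0.9, 0.1, -0.4]
opening: 0.0007
gripper_force: 0.0
```

arm_command:
  increments: "1 3 0 0 0; 1 5 0 0 0; 1 5 0 0 0; 1 5 0 0 0"

```text
t: 38.05
tool_pos: [0.6789, 0.0541, 0.2076]
orientation: [-2.275, -2.166, 0.0]
force: [-0.4, 0.7, 0.6]
opening: 0.0005
gripper_force: 0.1
```

```bash
python3 st.py
```

```text
[0.6789 0.0541 0.2076] rack mm [ 45.5941 -12.6943] 1.52186370953159 38.05 0.0004527595448255225 [-0.3797  0.6696  0.5937]
```

arm_command:
  increments: "1 2 0 0 0; 1 4 0 0 0; 1 4 0 0 0"

```text
t: 38.35
tool_pos: [0.6791, 0.058, 0.2075]
orientation: [-2.275, -2.166, 0.001]
force: [-0.5, -1.1, -0.3]
opening: 0.0006
gripper_force: 0.8
```

arm_command:
  increments: "1 2 0 0 0; 1 3 0 0 0; 1 3 0 0 0"

```text
t: 38.65
tool_pos: [0.6791, 0.0587, 0.2076]
orientation: [2.276, 2.164, -0.005]
force: [-2.1, -10.3, 0.7]
opening: 0.0005
gripper_force: 5.3
```

arm_command:
  increments: "1 1 0 0 0; 1 -8 0 0 0; 1 -8 0 -40 0; 1 -8 0 -80 0; 1 -8 0 -120 0"

```text
t: 39.15
tool_pos: [0.6787, 0.0533, 0.329]
orientation: [-2.274, -2.166, -0.001]
force: [0.7, 0.9, -0.0]
opening: 0.0004
gripper_force: 0.0
```

arm_command:
  increments: "1 -40 -20 -20 0; 1 -80 -40 -40 0; 1 -80 -60 -60 0; 1 -80 -60 -60 0; 1 -80 -60 -60 0"

```text
t: 39.65
tool_pos: [0.6156, -0.0237, 0.3884]
orientation: [2.274, 2.166, 0.003]
force: [0.4, 0.1, -0.6]
opening: 0.0004
gripper_force: 0.0
```

```bash
python3 st.py; python3 - <<'E'
from plant import robot
from h import *
i=robot.read_camera("wrist")
np.save("w12.npy",[robot.camera_model("wrist")],allow_pickle=True)
j=robot.read_camera("side")
cv2.imwrite("pics/c12.png",np.hstack([cv2.resize(i,(480,360)),cv2.resize(j[120:384,110:330],(300,360))]))
E
```

```text
[ 0.6156 -0.0237  0.3884] rack mm [-13.8188 -93.4581] 1.5221334279560212 39.65 0.00038829919100434184 [ 0.41    0.1239 -0.6133]
```

View pics/c12.png

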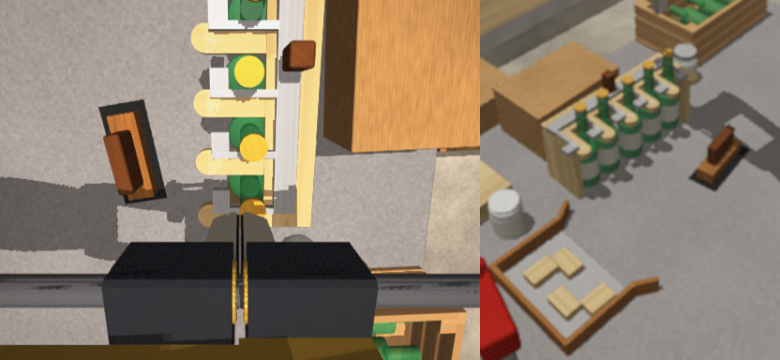

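```bash
python3 -c "
from plant import robot
print(robot.close_job())"
```

```text
the job is handed in; nothing more can be done
None
```

The job is handed in, but it returned no verdict: my last pictures show all four offcuts in the tray, the push block on its mat, all five bottles in their slots and the lock shut against its stop, with the jar, can and mug not touched.

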